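Clip the pencil tube away and tilt the long ruler out of the desk box

ROBOT

A 7-joint arm with a two-finger parallel gripper is mounted at the origin on the work surface. World frame = base frame: x ahead of the robot, y to its left, z up, the work surface at z = 0. Lengths are in m, angles in rad, forces in N, time in s.
With the tool pointing down it reaches from about 0.35 to 0.9 m from the base axis. Payload 8.1 kg.
Tool frame: the origin (TCP) lies where the fingers leave the gripper's body, on its centre line; the fingertips stand 66 mm ahead of it and the grasp point (between the pads) lies 47 mm ahead of it; z points along the fingers, y is the line along which they close (so a half turn about z gives the same grasp; the last joint's range is limited). The gripper opens to 92 mm and grips with 3 to 60 N. Pads are 19 mm wide; open, the fingers measure 130 mm over their backs; the gripper's body (75 mm by 190 mm) begins 47 mm behind the grasp point.
Start: joints at [-0.103, 0.434, 0.025, 1.573, -0.012, 1.134, -0.075], TCP at [0.625, -0, 0.292] pointing down, gripper open.
Joint ranges: [-2.62, 2.62], [-0.44, 2.09], [-1.27, 1.32], [0.08, 2.57], [-1.32, 4.46], [0.12, 2], [-2.74, 2.74]. Speed limits (rad/s): [2.22, 2.22, 3.01, 3.01, 3.14, 3.14, 3.14].

INTERFACE

Orientations are given as a rotation vector (axis times angle).
In Python, from cell import arm gives the robot as it stands.
- The arm moves only by the tool send_rows, never from a script. Its argument "motion" is text: rows parted by semicolons, each of 7 numbers parted by spaces: the closure, from 0 (fully open) to 1 (shut), then the shift along the world's x, y, z in m, then the turn, a rotation vector about the world's x, y, z in degrees. A call has 1 to 5 rows; each row shifts and turns the commanded pose from where the row before left it; what a row does not reach is not made up. A row lasts 1/8 s, in which the tool goes at most 62.5 mm and 10.7 degrees, less where a joint would pass 70% of its speed; a pose out of reach is approached as far as the arm can. A call is refused whole if a number of a shift passes 0.0625 or a number of a turn 10.7, either way. A call with a gripper value outside its range is refused whole. The fingers move at their own pace and stop on an object; "force" is the grip in N (left out, the last holds). Time passes only in rows, so rows that do not move let the fingers close. It gives the time, the measured TCP pose, the force, the opening and the grip force at its end, in the units of the state.
- arm.observe(): the state, without advancing time (a new reading comes with each control period).
- arm.get_image(name): name is "scene" or "side" or "wrist"; returns (picture, depth): 480x640x3 uint8, blue, green, red; 480x640 float32, m along the optical axis (not along the pixel's ray), 0 where there is no reading.
- arm.camera_model(name): a dict with "fx", "fy", "cx", "cy" (pixels), "view" (4x4, takes a point from world to camera coordinates). Camera axes: x right, y down, z forward; pixel columns grow to the right and rows downward; lengths in m; the calibration is good to about 2 mm. A picture is of the moment at which its call begins: read the wrist's pose just before it. camera_model takes no time and is no camera call; for the wrist camera it gives the pose at the moment of the call.
- arm.sign_off(): hands the job in; it is judged then, once.
The state is a dict: "clock": time; "joints": joint angles; "dq": joint speeds; "joint_efforts": joint torques, N m; "position": TCP position; "ee_rot": TCP orientation; "force": force on the tool from outside, world axes, zero at the start; "ft_torque": the same for the moment, N m; "width": opening from 0.0 (shut) to 1.0 (fully open); "gripper_force": force on a finger pad.
Only numpy, scipy, OpenCV 4.12 (cv2) and the standard library are available. Lean on these libraries where they do the work, as an engineer would, in place of code of your own. Each camera call takes 0.05 s, during which the arm holds its last target. There are 200 camera calls.

TASK

Take the metal pencil tube that lies across the mouth of the wooden desk box and push it down past the sprung wire jaw of the clip stand until it sits in both forks, about centred, with the jaw closed over it, and let go. Then draw the long wooden ruler out of the box through the mouth, which is shorter than the ruler, so it has to be tilted, and finish while holding it still in the gripper, wholly clear above the box by a good 5 cm and touching nothing else. Leave the tube clipped and do not disturb the bowl, the tumbler or the spectacles.

Things in the scene. Friction and masses are not known exactly. Their poses are not given: they have to be found in the camera images.
- box: Fixed plywood box, outer 162 (x) x 362 (y) x 70 mm, walls, floor, covers 6 mm thick. Origin: centre of its underside; z up. Inside 150 x 350 mm, floor top at z 6. Two fixed covers close the ends of its top (underside z 64): a deep one over y +65 to +175, a shallow one over y -175 to -135. Between them is the open mouth, 200 mm long, 150 wide.
- mouth (a point): Centre of the box's mouth, level with its top face: (0, -35, 70) mm in the box frame.
- ruler: Loose wooden ruler, 270 (y) x 30 (x) x 14 mm (z), about 100 g. Origin: centre of its underside. It lies flat on the box floor, roughly along the box's y (same sense), both ends under the covers, the -y end under the shallow one. Slid towards +y till near the wall, its -y end comes clear and can be lifted 17 degrees, then drawn out along its length.
- ruler_a (a point): Centre of the ruler's -y end face (135 mm from its middle), the end under the shallow cover.
- ruler_b (a point): Centre of the ruler's +y end face, the end under the deep cover.
- tube: Loose closed aluminium pencil tube, round, 18 mm diameter, 200 mm long along its x, about 60 g. It lies across the box's mouth on top of the two long walls (underside at 70 mm). It can roll. Origin on its surface, 9 mm off the axis, at mid-length; use tube_center.
- tube_center (a point): Middle of the tube, on its axis.
- clip: Fixed grey clip stand. Origin: centre of the underside of its 150 (x) x 84 (y) x 8 mm base; x is the axis of a clipped tube, z up. Forks at x +45 and -45, 14 mm thick; slot 22 mm wide in y, its floor at z 43, prong tops z 58; a flare on the -y side up to z 82. Free between the forks but for the jaw's 6 mm hinge rod at y 24, z 16. Push the tube straight down.
- clip_seat (a point): Where the tube's middle comes when seated: on the slot axis, 52 mm above the table, midway between the forks; axes as the clip's.
- jaw (a joint): Sprung hinged jaw, rad: 0 closed, grows as it swings outwards to +y, at most 0.6; its spring closes it. A few newtons of push on the tube open it to 0.1 to 0.14; past the tips it helps the tube down and snaps back to 0 over it.
- jaw_tip (a point): Inner tip of one of the jaw's two 6 mm wire arms, at clip (60, 5, 67) mm when closed (the other is at x = -60). The arms rise from the hinge at y 24, z 16 to y 16, z 94, and slope from there down and inwards to the tip, over the slot.
- bowl: White bowl of grapes, 150 mm across, 80 mm high, bystander. Origin: centre of its underside.
- tumbler: Drinking glass, 66 mm across, 110 mm high, bystander. Origin: centre of its underside.
- spectacles: Dark wire spectacles, 120 x 135 mm, 46 mm high, on a flat open magazine fixed on the table, bystander. Origin: below the middle of the lenses.
Mind the look-alikes: they are no part of the job. There is more than one size of the tube; the one meant has the size given above.

How it is judged:
On the way, in this order (a step that is already met when the one before it is completed fails the run):
1. the tube is seated in both forks under the closed jaw and released, the ruler still in the box (x of tube_center in the frame of clip_seat between -0.028 and 0.028 m and y of tube_center in the frame of clip_seat between -0.005 and 0.005 m and z of tube_center in the frame of clip_seat between -0.004 and 0.004 m and angle between the x axis of tube and the x axis of clip, either way round below 0.08 rad and value of joint jaw below 0.05 rad and contact force between the fingers and tube below 0.1 N and height (world z) of ruler below 0.04 m), for 0.2 s.
2. the ruler leans out of the mouth: its -y end is above the box's top while the other is still below the covers (height (world z) of ruler_a above 0.085 m and height (world z) of ruler_b below 0.065 m), for 0.1 s.
At the end, for the whole second after the job is handed in: Ruler gripped (over 1 N), under 30 mm/s, both ends over 110 mm above the table (40 mm above the box), touching no other thing; tube in the clip within 5 mm across, 4 mm in height, 28 mm lengthwise and 0.08 rad, jaw closed (under 0.05 rad), fingers off the tube (x of tube_center in the frame of clip_seat between -0.028 and 0.028 m and y of tube_center in the frame of clip_seat between -0.005 and 0.005 m and z of tube_center in the frame of clip_seat between -0.004 and 0.004 m and angle between the x axis of tube and the x axis of clip, either way round below 0.08 rad and value of joint jaw below 0.05 rad and contact force between each of the fingers, ruler and tube below 0.1 N and height (world z) of each of ruler_a, ruler_b above 0.11 m and contact force between the fingers and ruler above 1 N and contact force between ruler and box below 0.1 N and contact force between ruler and clip below 0.1 N and contact force between ruler and bowl below 0.1 N and contact force between ruler and tumbler below 0.1 N and contact force between ruler and spectacles below 0.1 N and linear speed of ruler below 0.03 m/s); the arm keeps its last pose, push and grip.
It fails at once if the bowl is pushed more than 30 mm or tipped over (distance of bowl from where it was at the start of the episode above 0.03 m or angle between bowl's own z axis and vertical above 0.5 rad).
It fails at once if the tumbler is pushed more than 30 mm or tipped over (distance of tumbler from where it was at the start of the episode above 0.03 m or angle between tumbler's own z axis and vertical above 0.5 rad).
It fails at once if the spectacles is pushed more than 30 mm or tipped over (distance of spectacles from where it was at the start of the episode above 0.03 m or angle between spectacles's own z axis and vertical above 0.5 rad).
It also fails if it takes over 66 s, if anything falls off the work surface, if the arm or the gripper's body presses on something with over 40 N, if the wrist force passes 120 N, or if a joint passes its speed limit or range.

## Working session

There is one attempt and no reset: what is moved stays moved. The work goes in short steps, Python scripts to look and compute and a tool call to move; the robot and the scene stay as the last step left them, time stands still between calls to the robot, and variables do not carry over. Pictures are saved under pics/ and viewed, at most 10 in all, crops included, and the job is handed in when it is done.

Besides the shell and the picture viewer there is one more tool, called by a JSON object that holds its "fn" and its "kwargs", one argument or row to a line. send_rows: Moves the arm, as the interface text tells. Its arguments: {"type":"object","properties":{"motion":{"type":"string"},"force":{"type":"number"}},"required":["motion"]}

```bash
mkdir -p pics; cat > h.py <<'E'
import numpy as np, cv2
from cell import arm
def snap(n,tag):
    m=arm.camera_model(n); im,d=arm.get_image(n); m['view']=np.array(m['view'])
    np.savez(f'{tag}.npz',im=im,d=d,view=m['view'],k=[m['fx'],m['fy'],m['cx'],m['cy']]); cv2.imwrite(f'pics/{tag}.png',im); return im,d,m
def load(tag):
    z=np.load(f'{tag}.npz'); k=z['k']; return z['im'],z['d'],dict(fx=k[0],fy=k[1],cx=k[2],cy=k[3],view=z['view'])
def ray(m,u,v):
    R=m['view'][:3,:3];t=m['view'][:3,3]
    return -R.T@t, R.T@np.array([(u-m['cx'])/m['fx'],(v-m['cy'])/m['fy'],1.])
def onz(m,u,v,z):
    o,r=ray(m,u,v); return o+r*(z-o[2])/r[2]
def dep(m,d,u,v):
    o,r=ray(m,u,v); return o+r*d[int(v),int(u)]
def cloud(m,d):
    v,u=np.mgrid[:480,:640]; R=m['view'][:3,:3];t=m['view'][:3,3]
    c=np.stack([(u-m['cx'])/m['fx']*d,(v-m['cy'])/m['fy']*d,d],-1); return (c-t)@R
def proj(m,p):
    c=m['view'][:3,:3]@p+m['view'][:3,3]; return m['fx']*c[0]/c[2]+m['cx'],m['fy']*c[1]/c[2]+m['cy']
E
python3 - <<'E'
from h import *
for n in('scene','side','wrist'):
    im,d,m=snap(n,n+'0'); print(n,ray(m,320,240),m['fx'])
s=arm.observe(); print(s['clock'],s['position'],s['ee_rot'],s['force'],s['width'])
E
```

```text
scene (array([ 1.28984661, -0.10807659,  0.8893227 ]), array([-0.68095297,  0.02036692, -0.73212631])) 461.7569310987977
side (array([-0.02124357, -0.71349542,  0.87734341]), array([ 0.49528149,  0.55944911, -0.66512934])) 576.146954141544
wrist (array([0.62505567, 0.07094011, 0.38273039]), array([-0.01441756, -0.27232015, -0.96221537])) 368.89499458367385
0.15 [ 6.24699183e-01 -3.41932970e-05  2.91617010e-01] [-2.22095968e+00 -2.22081867e+00  1.49387392e-03] [-0.37612646  0.25900815  0.50912689] 0.9973880978169272
```

View pics/scene0.png

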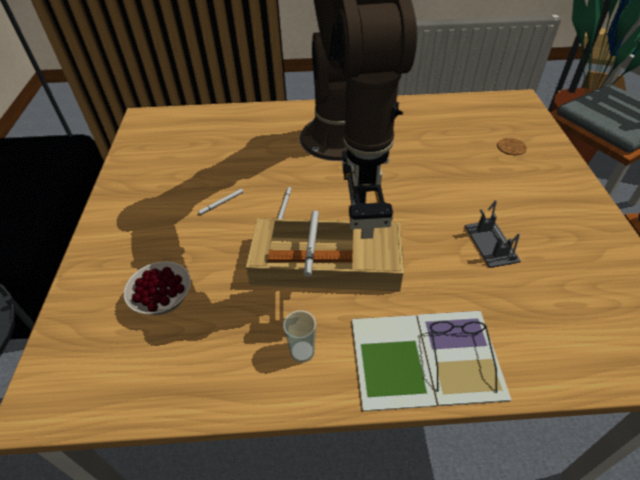

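View pics/side0.png

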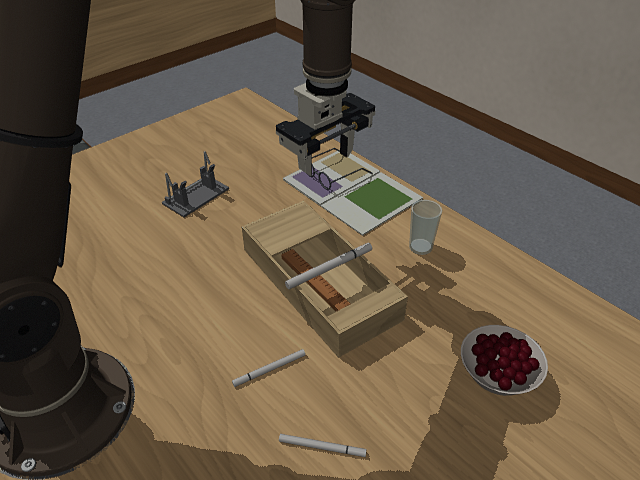

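The scene picture shows the box at (325,255), with its deep cover on the right. The tube across its mouth runs from (315,213) to (309,271). Two look-alike tubes lie on the table at (220,202) and (284,204), and the clip is at (492,240). The tube meant is the one across the mouth. I'll check its length and enlarge it.

```bash
cat > meas.py <<'E'
from h import *
def rect(p,l):
    r=cv2.minAreaRect((p[:,:2]*1000).astype(np.float32)); print(l,len(p),np.round(r[0],1),np.round(r[1],1),round(r[2],1))
for t in('scene0','side0'):
    im,d,m=load(t); P=cloud(m,d); ok=d>0
    hsv=cv2.cvtColor(im,cv2.COLOR_BGR2HSV); X,Y,Z=P[...,0],P[...,1],P[...,2]
    fl=ok&(X>.5)&(X<.7)&(Y>-.5)&(Y<-.3); print(t,'table z',np.median(Z[fl]))
    reg=ok&(X>.38)&(X<.85)&(Y>-.4)&(Y<.2)
    top=reg&(abs(Z-.07)<.004)&(hsv[...,1]>60); 
    n,lab,st,_=cv2.connectedComponentsWithStats(top.astype(np.uint8))
    for i in range(1,n):
        if st[i,4]>150: rect(P[lab==i],'top')
    tb=reg&(hsv[...,1]<45)&(Z<.15)&(hsv[...,2]>60)
    n,lab,st,_=cv2.connectedComponentsWithStats(tb.astype(np.uint8))
    for i in range(1,n):
        if st[i,4]>80: q=P[lab==i]; rect(q,'grey %s z %.3f..%.3f'%(st[i,:4],q[:,2].min(),np.percentile(q[:,2],95)))
    cl=ok&(X>.4)&(X<.8)&(Y>.16)&(Y<.5)&(Z>.004)&(Z<.13)&(hsv[...,1]<70)&(hsv[...,2]<140)
    n,lab,st,_=cv2.connectedComponentsWithStats(cl.astype(np.uint8))
    for i in range(1,n):
        if st[i,4]>80:
            q=P[lab==i]; print(st[i]); rect(q,'clipall'); rect(q[q[:,2]<.012],'base'); 
            for a,b in((.035,.062),(.062,.085),(.085,.1)):
                e=q[(q[:,2]>a)&(q[:,2]<b)]
                if len(e)>3: rect(e,'  z%.3f-%.3f'%(a,b))
    ru=reg&(hsv[...,0]<12)&(hsv[...,1]>120)&(Z<.05); q=P[ru]; rect(q,'ruler z %.3f'%np.median(q[:,2]))
im,_,_=load('scene0'); a=cv2.resize(im[170:310,185:415],None,fx=2.2,fy=2.2,interpolation=2)
im2=im[190:275,455:530]; im2=cv2.resize(im2,None,fx=3.6,fy=3.6,interpolation=2)
c=np.zeros((310,780,3),np.uint8); c[:308,:506]=a[:310]; c[:306,508:778]=im2
cv2.imwrite('pics/crop.png',c)
E
python3 meas.py
```

```text
scene0 table z 0.0004748852696718196
top 1134 [ 526.5 -184.1] [135.9 166.1] 82.5
top 2179 [551.8   4.4] [208.6 164.7] 83.1
grey [307 211  11  46] z 0.004..0.089 311 [ 516.7 -104.8] [ 25.9 153.3] 86.8
grey [304 258   9  18] z 0.069..0.089 121 [ 616.9 -117.9] [17.9 44.8] 83.4
grey [352 313 113  62] z -0.003..0.010 3063 [781.6  87. ] [136.6 225.7] 0.1
grey [284 319  30  42] z 0.009..0.110 634 [ 791.  -142.1] [58.6 55.8] 5.0
[ 466  213   54   54 1456]
clipall 1456 [511.7 357.8] [148.2  83.9] 8.3
base 892 [511.7 357.8] [148.2  83.9] 8.3
  z0.035-0.062 221 [514.1 358.3] [112.   41.2] 10.7
  z0.062-0.085 49 [529.6 341.9] [108.3  39.1] 29.6
  z0.085-0.100 6 [566.3 360.8] [43.2  6. ] 86.4
[ 437  319   51   28 1009]
clipall 1009 [766.9 212.4] [104.7  65.8] 89.6
base 839 [766.9 212.4] [104.7  65.8] 89.6
  z0.035-0.062 94 [771.1 208.4] [95.2 21.4] 72.2
ruler z 0.018 23 [ 530.9 -116.4] [189.8  24.4] 85.8
side0 table z 0.0003398803117272834
top 2721 [550.9   8.4] [194.9 164.8] 82.7
top 1890 [ 526.7 -184.8] [144.8 165.6] 83.0
grey [299 170 103  65] z -0.003..0.009 1906 [781.1  84.1] [137.7 231.7] 0.0
grey [410 200  32  55] z -0.003..0.109 1033 [ 785.6 -142.3] [68.5 63.4] 42.5
grey [354 243  18  14] z -0.003..0.088 143 [646.8 -98. ] [118.9  33.8] 40.4
grey [285 251  70  38] z 0.003..0.088 651 [529.6 -75.8] [ 87.4 175.4] 82.4
grey [461 326  24  20] z 0.037..0.056 134 [ 626.7 -395.8] [65.6  8.4] 0.0
[ 162  151   67   65 1536]
clipall 1536 [508.  352.5] [152.7  89.2] 7.8
base 818 [508.  352.5] [152.7  89.2] 7.8
  z0.035-0.062 281 [508.8 355.3] [124.7  44.7] 8.7
  z0.062-0.085 118 [510.1 350.6] [130.7  53.5] 8.9
  z0.085-0.100 25 [506.2 369.4] [127.7  14.7] 10.0
[292 165  38  28 470]
clipall 470 [767.  208.4] [67.2 95.7] 2.8
base 408 [767.  208.5] [67.2 95.4] 2.8
  z0.035-0.062 25 [766.6 187.4] [53.7  7.5] 80.9
ruler z 0.017 66 [530.  -68.9] [197.7  30. ] 85.5
```

View pics/crop.png

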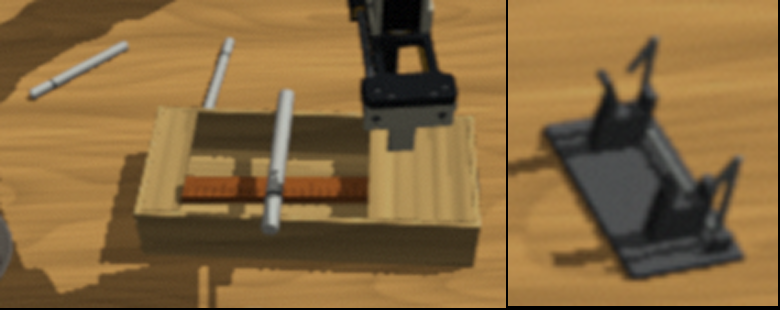

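The crop confirms the choice: the tube across the mouth is the thick one, resting on both long walls with its top at z≈0.088. The other two lie on the table. The clip's jaw arms are on its +y side. Next I'll refine the tube, ruler and clip.

```bash
cat > m2.py <<'E'
from h import *
def rect(p,l):
    if len(p)<5: return print(l,len(p))
    r=cv2.minAreaRect((p[:,:2]*1000).astype(np.float32)); print(l,len(p),np.round(r[0],1),np.round(r[1],1),round(r[2],1))
for t in('scene0','side0','wrist0'):
    im,d,m=load(t); P=cloud(m,d); ok=d>0; X,Y,Z=P[...,0],P[...,1],P[...,2]; print(t)
    hsv=cv2.cvtColor(im,cv2.COLOR_BGR2HSV)
    q=P[ok&(X>.38)&(X<.7)&(Y>-.2)&(Y<-.03)&(Z>.077)&(Z<.092)]; rect(q,'tube zmax %.4f'%(q[:,2].max() if len(q) else 0))
    q=P[ok&(X>.38)&(X<.7)&(Y>-.2)&(Y<-.03)&(Z>.085)&(Z<.092)]; rect(q,'tubetop')
    C=ok&(X>.4)&(X<.65)&(Y>.25)&(Y<.48)
    q=P[C&(Z>.0055)&(Z<.0105)&(hsv[...,2]<110)]; rect(q,'base')
    q=P[C&(Z>.055)&(Z<.0605)]; rect(q,'prong'); 
    q=P[C&(Z>.087)&(Z<.1)]; rect(q,'jaw'); 
E
python3 m2.py
```

```text
scene0
tube zmax 0.0908 473 [ 538.3 -105.8] [ 18.3 203.6] 82.5
tubetop 279 [ 537.7 -105.4] [ 15.1 202.2] 82.4
base 759 [511.  354.7] [151.3  89.1] 9.0
prong 52 [509.8 358.8] [121.1  41.5] 7.8
jaw 23 [507.4 373.8] [126.3   9.4] 7.6
side0
tube zmax 0.0906 747 [ 537.6 -110. ] [ 21.8 200.3] 82.4
tubetop 340 [ 537.3 -112.3] [ 16.9 200.3] 82.2
base 624 [507.9 351.7] [150.8  87.3] 10.0
prong 52 [509.7 354.1] [124.5  44.2] 10.0
jaw 22 [506.  370.2] [127.7  14.7] 10.7
wrist0
tube zmax 0.0881 606 [ 593.1 -118.8] [13.5 89.3] 85.4
tubetop 483 [ 597.2 -117.8] [10.8 81.3] 85.4
base 0
prong 0
jaw 0
```

View pics/wrist0.png

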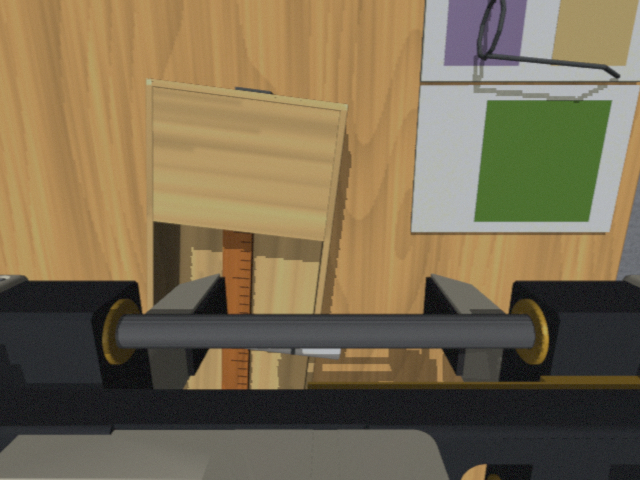

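The tube is 200 mm long with its centre at (0.538,-0.109), z 0.079 and yaw -7.5°, which is the right size. The wrist picture shows the ruler at (238,310), under the deep cover. I'm moving over the tube.

{"fn": "send_rows", "kwargs": {
  "motion": "0 -0.011 -0.0136 -0.0115 0 0 10.3;0 -0.011 -0.0136 -0.0115 0 0 10.3;0 -0.011 -0.0136 -0.0115 0 0 10.3;0 -0.011 -0.0136 -0.0115 0 0 10.3",
  "force": 20
}}

```text
clock: 0.65
position: [0.5805, -0.0548, 0.2456]
ee_rot: [-1.289, -2.864, 0.0]
force: [0.0, 0.0, -0.3]
width: 0.999
gripper_force: 0.0
```

{"fn": "send_rows", "kwargs": {
  "motion": "0 -0.011 -0.0136 -0.0115 0 0 10.3;0 -0.011 -0.0136 -0.0115 0 0 10.3;0 -0.011 -0.0136 -0.0115 0 0 10.3;0 -0.011 -0.0138 -0.0115 0 0 10.4;0 0 0 0 0 0 0"
}}

```text
clock: 1.27
position: [0.5357, -0.1104, 0.1993]
ee_rot: [-0.211, -3.132, 0.0]
force: [-0.2, -0.2, 0.7]
width: 0.999
gripper_force: 0.0
```

{"fn": "send_rows", "kwargs": {
  "motion": "0 0.002 0.001 -0.035 0 0 0;0 0 0 -0.025 0 0 0;0 0 0 -0.0133 0 0 0;0 0 0 0 0 0 0;0.5 0 0 0 0 0 0"
}}

```text
clock: 1.9
position: [0.5398, -0.1078, 0.1279]
ee_rot: [0.207, 3.133, -0.0]
force: [0.1, 0.3, -0.2]
width: 0.935
gripper_force: 0.0
```

{"fn": "send_rows", "kwargs": {
  "motion": "1 0 0 0 0 0 0;1 0 0 0 0 0 0;1 0 0 0 0 0 0;1 0 0 0 0 0 0;1 0 0 0 0 0 0"
}}

```text
clock: 2.52
position: [0.539, -0.108, 0.1269]
ee_rot: [-0.206, -3.135, -0.0]
force: [0.6, 1.0, 0.1]
width: 0.395
gripper_force: 0.0
```

{"fn": "send_rows", "kwargs": {
  "motion": "1 0 0 0 0 0 0;1 0 0 0 0 0 0;1 0 0 0 0 0 0;1 0 0 0 0 0 0",
  "force": 35
}}

```text
clock: 3.02
position: [0.539, -0.108, 0.1269]
ee_rot: [-0.206, -3.135, -0.0]
force: [-0.6, -0.0, 0.2]
width: 0.184
gripper_force: 35.0
```

{"fn": "send_rows", "kwargs": {
  "motion": "1 0 0 0.02 0 0 0;1 0 0 0.06 0 0 0;1 0 0.05 0.06 0 0 4;1 -0.01 0.06 0.01 0 0 6;1 -0.01 0.06 0 0 0 6.5"
}}

```text
clock: 3.65
position: [0.5192, 0.0535, 0.2665]
ee_rot: [-0.25, 3.129, -0.0]
force: [1.3, 1.0, -0.8]
width: 0.184
gripper_force: 35.0
```

{"fn": "send_rows", "kwargs": {
  "motion": "1 0.02 0.06 0.01 0 0 0;1 0.02 0.06 0 0 0 0;1 0.02 0.06 0 0 0 0;1 0.02 0.05 0 0 0 0;1 0 0 0 0 0 0"
}}

```text
clock: 4.28
position: [0.5973, 0.2845, 0.2739]
ee_rot: [0.255, -3.13, -0.005]
force: [-1.3, -0.9, -1.8]
width: 0.187
gripper_force: 35.0
```

```bash
cat > m3.py <<'E'
from h import *
import sys
snap('wrist','w1');snap('scene','s1');snap('side','d1')
s=arm.observe(); print(s['position'],s['ee_rot'],s['force'])
def rect(p,l):
    if len(p)<5: return print(l,len(p))
    r=cv2.minAreaRect((p[:,:2]*1000).astype(np.float32)); print(l,len(p),np.round(r[0],1),np.round(r[1],1),round(r[2],1))
for t in('w1','s1','d1'):
    im,d,m=load(t); P=cloud(m,d); ok=d>0; X,Y,Z=P[...,0],P[...,1],P[...,2]; print(t)
    hsv=cv2.cvtColor(im,cv2.COLOR_BGR2HSV)
    C=ok&(X>.4)&(X<.65)&(Y>.25)&(Y<.48)
    for l,a,b in(('base',.0055,.0105),('prong',.055,.0605),('flare',.072,.084),('jaw',.087,.1)):
        k=C&(Z>a)&(Z<b); k=k&(hsv[...,2]<110) if l=='base' else k
        rect(P[k],l)
    q=P[ok&(X>.45)&(X<.75)&(Y>.15)&(Y<.4)&(Z>.2)&(Z<.256)&(hsv[...,1]<45)&(hsv[...,2]>110)]; rect(q,'tube')
E
python3 m3.py
```

```text
[0.59799596 0.2782475  0.27424951] [ 2.45531252e-01 -3.13126405e+00  1.74575946e-03] [ 0.3693388  -1.69963191 -0.60066306]
w1
base 2415 [509.8 351.9] [145.7  76.1] 8.5
prong 463 [508.5 356.8] [121.2  39.7] 9.0
flare 720 [509.6 351.3] [125.6  48.3] 8.6
jaw 249 [507.  369.9] [125.5   8.5] 8.6
tube 12848 [562.6 278.8] [130.   16.7] 9.2
s1
base 741 [509.9 357.3] [152.7  84.1] 9.2
prong 49 [510.8 359.3] [121.7  40.4] 8.1
flare 44 [522.5 337.7] [120.3  33. ] 25.4
jaw 0
tube 143 [663.7 292.6] [68.  12.6] 8.1
d1
base 576 [508.2 352. ] [150.1  86.9] 9.2
prong 52 [507.7 354.2] [129.4  41.5] 9.0
flare 83 [508.2 348.2] [125.9  50.9] 9.3
jaw 23 [506.  368.5] [125.9  10.1] 9.1
tube 95 [546.2 267.8] [93.3 16.3] 6.2
```

View pics/w1.png

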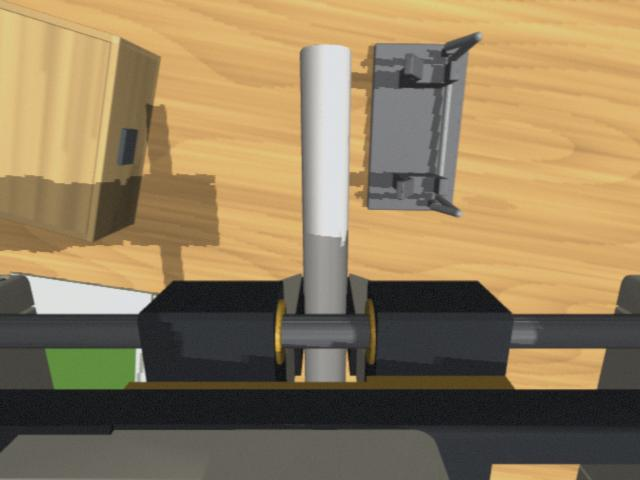

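The wrist picture shows the tube held well along column 325. The clip lies on the right, with its base from (372,45) to (465,210) and the jaw on its right side. The arm was still settling, so I'll measure again at rest.

{"fn": "send_rows", "kwargs": {
  "motion": "1 0 0 0 0 0 0;1 0 0 0 0 0 0;1 0 0 0 0 0 0;1 0 0 0 0 0 0"
}}

```text
clock: 4.92
position: [0.5981, 0.2789, 0.2749]
ee_rot: [-0.246, 3.132, 0.0]
force: [-0.1, 0.6, -0.4]
width: 0.183
gripper_force: 35.0
```

```bash
cp w1.npz w_old.npz; sed -i "s/for t in('w1','s1','d1')/for t in('w1','d1')/" m3.py; python3 m3.py; python3 - <<'E'
from h import *
im,d,m=load('w1'); hsv=cv2.cvtColor(im,cv2.COLOR_BGR2HSV)
g=((hsv[...,1]<60)&(hsv[...,2]<135)).astype(np.uint8); g[:,:352]=0; g[255:]=0
n,lab,st,_=cv2.connectedComponentsWithStats(g); i=1+np.argmax(st[1:,4]); print(st[i])
for v in(100,120,140,160):
    c=np.where(lab[v]==i)[0]; a=onz(m,c[0],v,.008);b=onz(m,c[-1]+1,v,.008); b0=onz(m,c[-1]+1,v,0)
    print(v,c[0],c[-1],np.round(a*1000,1),np.round(b*1000,1),np.round(b0*1000,1))
s=arm.observe(); print(s['position'],s['dq'])
E
```

```text
[0.59805513 0.27910886 0.27473271] [-2.46303467e-01  3.13189489e+00  1.21881933e-04] [ 0.25571413 -0.7885204  -0.61115595]
w1
base 2446 [510.8 352.7] [145.9  81.7] 6.5
prong 474 [508.2 356.6] [121.6  39.3] 8.5
flare 716 [509.8 350.8] [125.4  47.7] 8.5
jaw 256 [506.8 369.5] [125.2   9.2] 8.5
tube 12862 [563.6 273.1] [130.4  17.3] 8.9
d1
base 596 [507. 352.] [151.   84.8] 9.5
prong 49 [508.6 354.7] [124.4  43.4] 9.4
flare 84 [508.6 347.9] [130.2  49.4] 9.1
jaw 21 [507.1 367.8] [127.7   8.9] 8.8
tube 93 [546.7 268.3] [94.5 14.9] 8.0
[  374    32   114   184 14036]
100 379 468 [489.  310.9   8. ] [476.1 392.1   8. ] [474.9 394.8   0. ]
120 378 466 [506.2 313.4   8. ] [493.3 394.7   8. ] [492.5 397.6   0. ]
140 377 464 [523.9 316.    8. ] [511.  397.5   8. ] [510.6 400.4   0. ]
160 376 462 [542.1 318.6   8. ] [529.1 400.4   8. ] [529.2 403.3   0. ]
[0.59805513 0.27910886 0.27473271] [-0.00162077  0.00271444 -0.00016808 -0.00013436  0.0003904  -0.00074658
 -0.000273  ]
```

{"fn": "send_rows", "kwargs": {
  "motion": "1 -0.03 0.025 -0.01 0 0 -0.4;1 -0.03 0.026 -0.01 0 0 0;1 -0.028 0.025 -0.01 0 0 0;1 0 0 -0.03 0 0 0;1 0 0 -0.03 0 0 0"
}}

```text
clock: 5.7
position: [0.5097, 0.3558, 0.1844]
ee_rot: [-0.237, 3.132, 0.001]
force: [0.5, -0.6, -0.5]
width: 0.183
gripper_force: 35.0
```

{"fn": "send_rows", "kwargs": {
  "motion": "1 0 0 -0.02 0 0 0;1 0 0 0 0 0 0;1 0 0 0 0 0 0;1 0 0 0 0 0 0"
}}

```text
clock: 6.2
position: [0.5105, 0.3556, 0.1659]
ee_rot: [-0.235, 3.131, 0.002]
force: [0.4, 0.7, 0.7]
width: 0.182
gripper_force: 35.0
```

{"fn": "send_rows", "kwargs": {
  "motion": "1 -0.001 -0.0005 -0.015 0 0 0;1 0 0 -0.015 0 0 0;1 0 0 -0.008 0 0 0;1 0 0 -0.005 0 0 0;1 0 0 0 0 0 0"
}}

```text
clock: 6.82
position: [0.5092, 0.3531, 0.1207]
ee_rot: [0.234, -3.132, 0.004]
force: [1.1, -3.6, -0.4]
width: 0.183
gripper_force: 35.0
```

```bash
python3 - <<'E'
from h import *
im,d,m=snap('side','d2'); c=cv2.resize(im[120:240,130:250],(600,600),interpolation=2); im2,_,_=snap('wrist','w2')
cv2.imwrite('pics/c2.png',c)
s=arm.observe(); print(s['position'],s['force'])
E
```

```text
[0.50916084 0.35368381 0.1210994 ] [ 0.72126079 -3.93933908 -1.08535906]
```

View pics/w2.png

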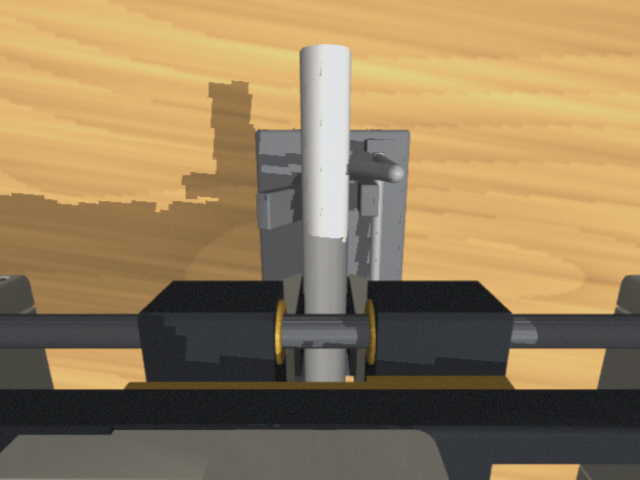

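The tube is centred over the slot between the flare and the jaw (tube at column 326, base from 259 to 408), and the jaw is starting to yield. I'll keep pushing down.

{"fn": "send_rows", "kwargs": {
  "motion": "1 0 0.001 -0.006 0 0 0;1 0 0 -0.006 0 0 0;1 0 0 -0.005 0 0 0;1 0 0 -0.004 0 0 0;1 0 0 0 0 0 0"
}}

```text
clock: 7.55
position: [0.5086, 0.3561, 0.1004]
ee_rot: [0.236, -3.132, -0.001]
force: [-0.5, 0.2, -0.4]
width: 0.187
gripper_force: 35.0
```

{"fn": "send_rows", "kwargs": {
  "motion": "0.6 0 0 -0.0005 0 0 0;0.6 0 0 0 0 0 0;0.6 0 0 0 0 0 0;0.6 0 0 0 0 0 0;0.6 0 0 0 0 0 0"
}}

```text
clock: 8.18
position: [0.5091, 0.3556, 0.1003]
ee_rot: [-0.235, 3.133, 0.0]
force: [-0.7, -0.5, 0.1]
width: 0.401
gripper_force: 0.0
```

{"fn": "send_rows", "kwargs": {
  "motion": "0.6 0 0 0.02 0 0 0;0.6 0 0 0.06 0 0 0;0.6 0 0 0.06 0 0 0;0.6 0 0 0.06 0 0 0;0.6 0.05 -0.05 0 0 0 -10"
}}

```text
clock: 8.8
position: [0.5514, 0.318, 0.3085]
ee_rot: [0.028, 3.134, 0.016]
force: [1.6, 1.1, -0.4]
width: 0.399
gripper_force: 0.0
```

{"fn": "send_rows", "kwargs": {
  "motion": "0.6 0.05 -0.05 0 0 0 -10;0.6 0 0 0 0 0 -10.5;0.6 0 0 0 0 0 0;0.6 0 0 0 0 0 0"
}}

```text
clock: 9.3
position: [0.5966, 0.2685, 0.3011]
ee_rot: [0.587, 3.086, 0.002]
force: [-0.2, 0.3, 0.4]
width: 0.398
gripper_force: 0.0
```

```bash
cp m3.py m4.py; sed -i "s/w1/w3/g;s/s1/s3/g;s/d1/d3/g;s/^    q=P.*$/    q=P[C\&(Z>.05)\&(Z<.063)\&(hsv[...,1]<45)\&(hsv[...,2]>130)]; rect(q,'tube z %.4f'%(q[:,2].max() if len(q) else 0))/" m4.py; sed -i "s/for t in('w3','d3')/for t in('w3','s3','d3')/" m4.py; python3 m4.py
python3 - <<'E'
import cv2,numpy as np
a=cv2.imread('pics/s3.png')[190:280,440:550]; b=cv2.imread('pics/d3.png')[130:230,140:250]
cv2.imwrite('pics/c3.png',np.hstack([cv2.resize(a,(400,400),interpolation=2),cv2.resize(b,(400,400),interpolation=2)]))
E
```

```text
[0.5968283  0.26810571 0.30056943] [-5.91180536e-01 -3.08537305e+00 -6.97016601e-04] [0.6311053  0.66216797 0.51255661]
w3
base 3687 [508.7 354.3] [149.2  82.1] 9.2
prong 4119 [520.  358.2] [175.8  39.1] 7.9
flare 576 [511.5 347.5] [125.   45.9] 12.1
jaw 91 [565.6 379. ] [7.7 6.2] 68.2
tube z 0.0623 3297 [520.2 363.5] [173.9  25.8] 8.4
s3
base 687 [510.5 355. ] [151.7  80.2] 9.3
prong 314 [508.6 359.1] [201.9  41.7] 8.6
flare 72 [510.6 353.3] [127.5  49.3] 7.3
jaw 27 [507.6 374. ] [127.6   9. ] 7.3
tube z 0.0630 218 [510.2 358.1] [196.7  13.2] 7.7
d3
base 598 [507.8 346.4] [152.5  79.2] 5.7
prong 274 [507.9 352.3] [197.8  40.8] 9.6
flare 81 [509.6 349.2] [127.3  49. ] 8.9
jaw 22 [507.3 366.6] [127.1  11. ] 9.3
tube z 0.0621 135 [508.3 354.2] [196.6  12.8] 9.0
```

View pics/c3.png

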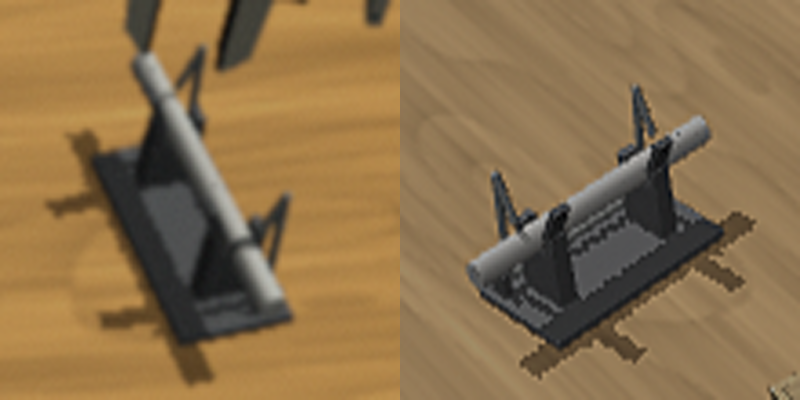

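The tube is seated in both forks and centred, with the jaw closed over it in both views. Its centre is about (0.5095,0.356), z 0.053. Now for the ruler.

{"fn": "send_rows", "kwargs": {
  "motion": "0.4 -0.0083 -0.053 0 0 0 -9.1;0.4 -0.0083 -0.053 0 0 0 -9.1;0.4 -0.0083 -0.053 0 0 0 -9.1;0.4 -0.0083 -0.053 0 0 0 -9.1"
}}

```text
clock: 9.95
position: [0.5636, 0.0541, 0.3004]
ee_rot: [1.534, 2.741, 0.0]
force: [1.5, -0.2, 0.4]
width: 0.599
gripper_force: 0.0
```

{"fn": "send_rows", "kwargs": {
  "motion": "0.4 -0.0083 -0.053 -0.015 0 0 -9.1;0.4 -0.0083 -0.053 -0.015 0 0 -9.1;0.4 -0.0083 -0.053 -0.01 0 0 -9.1;0.4 -0.0083 -0.053 0 0 0 -9.1;0.4 0 0 0 0 0 0"
}}

```text
clock: 10.58
position: [0.5298, -0.1614, 0.2603]
ee_rot: [2.317, 2.119, -0.003]
force: [0.6, 1.7, -0.4]
width: 0.6
gripper_force: 0.0
```

{"fn": "send_rows", "kwargs": {
  "motion": "0.4 0 0 0 0 0 0;0.4 0 0 0 0 0 0"
}}

```text
clock: 10.82
position: [0.5315, -0.1549, 0.2603]
ee_rot: [-2.306, -2.133, -0.001]
force: [-0.1, 0.4, -0.5]
width: 0.602
gripper_force: 0.0
```

```bash
cat > m5.py <<'E'
from h import *
def rect(p,l):
    if len(p)<5: return print(l,len(p))
    r=cv2.minAreaRect((p[:,:2]*1000).astype(np.float32)); print(l,len(p),np.round(r[0],1),np.round(r[1],1),round(r[2],1))
snap('wrist','w4'); snap('scene','s4'); snap('side','d4')
s=arm.observe(); print(s['position'],s['ee_rot'],s['clock'],s['width'])
for t in('w4','s4','d4'):
    im,d,m=load(t); P=cloud(m,d); ok=d>0; X,Y,Z=P[...,0],P[...,1],P[...,2]; print(t)
    hsv=cv2.cvtColor(im,cv2.COLOR_BGR2HSV)
    R=ok&(X>.4)&(X<.68)&(Y>-.3)&(Y<.15)
    k=R&(hsv[...,0]<14)&(hsv[...,1]>130)&(Z>.012)&(Z<.03)
    q=P[k]; rect(q,'ruler z %.4f'%np.median(q[:,2]))
    if len(q):
        for y0 in(-.2,-.18,-.16,-.14,-.12,-.1,-.08,-.06,-.04,-.02):
            e=q[abs(q[:,1]-y0)<.004]
            if len(e)>3: print('  y %.2f x %.4f..%.4f'%(y0,e[:,0].min(),e[:,0].max()),end='')
        print()
    rect(P[R&(abs(Z-.07)<.003)],'boxtop')
E
python3 m5.py
```

```text
[ 0.53132195 -0.15559681  0.26024597] [-2.30805473e+00 -2.13107029e+00 -4.75983461e-04] 10.975 0.5992910029279058
w4
ruler z 0.0187 3433 [ 527.7 -111.3] [230.1  29.3] 85.7
  y -0.20 x 0.5064..0.5345  y -0.18 x 0.5085..0.5359  y -0.16 x 0.5100..0.5373  y -0.14 x 0.5109..0.5399  y -0.12 x 0.5129..0.5404  y -0.10 x 0.5147..0.5427  y -0.08 x 0.5161..0.5441  y -0.06 x 0.5177..0.5454  y -0.04 x 0.5189..0.5479  y -0.02 x 0.5217..0.5492
boxtop 12250 [ 535.9 -111. ] [238.9 162.3] 83.1
s4
ruler z 0.0190 796 [ 528.8 -112.7] [207.5  32.1] 85.2
  y -0.20 x 0.5056..0.5354  y -0.18 x 0.5107..0.5366  y -0.16 x 0.5120..0.5412  y -0.14 x 0.5123..0.5410  y -0.12 x 0.5155..0.5422  y -0.10 x 0.5137..0.5459  y -0.08 x 0.5172..0.5447  y -0.06 x 0.5183..0.5480  y -0.04 x 0.5220..0.5486  y -0.02 x 0.5221..0.5501
boxtop 3550 [541.  -71.4] [361.9 165.5] 83.0
d4
ruler z 0.0186 1058 [529.8 -70.7] [203.   31.7] 85.3
  y -0.16 x 0.5075..0.5384  y -0.14 x 0.5089..0.5378  y -0.12 x 0.5114..0.5417  y -0.10 x 0.5122..0.5435  y -0.08 x 0.5140..0.5436  y -0.06 x 0.5167..0.5453  y -0.04 x 0.5167..0.5462  y -0.02 x 0.5192..0.5493
boxtop 3654 [540.1 -75.4] [365.4 164.3] 83.1
```

View pics/w4.png

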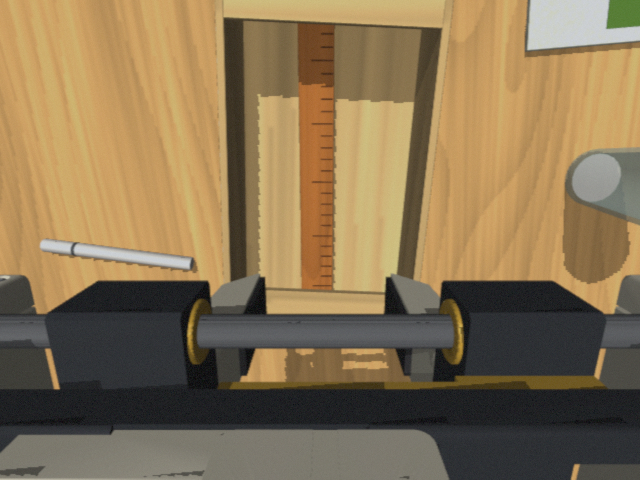

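The ruler is clear in the wrist view, running along column 318 from row 25 down to the shallow cover's edge at row 290. Its top is at z≈0.019 and its yaw is -4.4°. I'll descend and grip it.

{"fn": "send_rows", "kwargs": {
  "motion": "0.4 -0.0073 -0.002 -0.04 0 0 0;0.4 0 0 -0.05 0 0 0;0.4 0 0 -0.05 0 0 0;0.4 0 0 -0.025 0 0 0;0.4 0 0 -0.018 0 0 0"
}}

```text
clock: 11.6
position: [0.5234, -0.158, 0.0757]
ee_rot: [-2.308, -2.129, 0.001]
force: [-0.8, -0.3, 1.1]
width: 0.6
gripper_force: 0.0
```

{"fn": "send_rows", "kwargs": {
  "motion": "0.4 0 0 0 0 0 0;0.4 0 0 0 0 0 0;1 0 0 0 0 0 0;1 0 0 0 0 0 0;1 0 0 0 0 0 0"
}}

```text
clock: 12.22
position: [0.5239, -0.1588, 0.0776]
ee_rot: [2.31, 2.128, 0.001]
force: [0.9, -0.7, 2.7]
width: 0.326
gripper_force: 15.7
```

{"fn": "send_rows", "kwargs": {
  "motion": "1 0 0 0 0 0 0;1 0 0 0 0 0 0;1 0 0 0 0 0 0",
  "force": 45
}}

```text
clock: 12.6
position: [0.5239, -0.1588, 0.0776]
ee_rot: [2.31, 2.128, 0.0]
force: [-0.9, 0.4, 5.6]
width: 0.319
gripper_force: 45.0
```

{"fn": "send_rows", "kwargs": {
  "motion": "1 0 0 0.001 0 0 0;1 0.001 0.012 0 0 0 0;1 0.001 0.012 0 0 0 0;1 0.0005 0.006 0 0 0 0;1 0 0 0 0 0 0"
}}

```text
clock: 13.22
position: [0.5264, -0.1278, 0.0782]
ee_rot: [-2.309, -2.13, -0.0]
force: [0.1, -1.1, -1.3]
width: 0.318
gripper_force: 45.0
```

{"fn": "send_rows", "kwargs": {
  "motion": "1 0.0004 0.005 0 0 0 0;1 0.0004 0.005 0 0 0 0;1 0 0 0 0 0 0"
}}

```text
clock: 13.6
position: [0.5271, -0.1182, 0.0782]
ee_rot: [-2.31, -2.129, -0.0]
force: [0.4, -0.0, -0.8]
width: 0.315
gripper_force: 45.0
```

```bash
python3 - <<'E'
from h import *
im,d,m=snap('scene','s5'); P=cloud(m,d); hsv=cv2.cvtColor(im,cv2.COLOR_BGR2HSV); s=arm.observe(); print(s['position'],s['force'])
for t in('s5','d5'):
    if t=='d5': snap('side','d5')
    im,d,m=load(t);P=cloud(m,d);hsv=cv2.cvtColor(im,cv2.COLOR_BGR2HSV)
    k=(d>0)&(P[...,0]>.45)&(P[...,0]<.6)&(P[...,1]>-.3)&(P[...,1]<.05)&(hsv[...,0]<14)&(hsv[...,1]>130)&(P[...,2]>.01)&(P[...,2]<.04)
    q=P[k]; print(t,len(q),np.percentile(q[:,1],[0,1,99,100]))
E
```

```text
[ 0.52707125 -0.11859222  0.0782134 ] [-0.55985753 -0.40272887  0.20083839]
s5 407 [-0.19386589 -0.19163576 -0.01073207 -0.00859003]
d5 498 [-0.17445606 -0.17171608  0.03321407  0.0383235 ]
```

{"fn": "send_rows", "kwargs": {
  "motion": "1 0.0005 0.006 0 0 0 0;1 0.0005 0.006 0 0 0 0;1 0.0003 0.004 0 0 0 0;1 0 0 0 0 0 0"
}}

```text
clock: 14.2
position: [0.5284, -0.1022, 0.0782]
ee_rot: [-2.31, -2.129, -0.0]
force: [-0.6, -0.2, -0.9]
width: 0.32
gripper_force: 45.0
```

```bash
python3 - <<'E'
from h import *
from scipy.spatial.transform import Rotation as Ro
im,d,m=snap('scene','s6');P=cloud(m,d);hsv=cv2.cvtColor(im,cv2.COLOR_BGR2HSV)
k=(d>0)&(P[...,0]>.45)&(P[...,0]<.6)&(P[...,1]>-.3)&(P[...,1]<.05)&(hsv[...,0]<14)&(hsv[...,1]>130)&(P[...,2]>.01)&(P[...,2]<.04)
q=P[k]; a=np.percentile(q[:,1],[1])[0]; s=arm.observe(); p=np.array(s['position']); print(a,p,s['force'])
# pivot: ruler B lower edge; plan tilt about it
th=np.radians(4.5); u=np.array([np.sin(th),np.cos(th),0]); ax=np.array([np.cos(th),-np.sin(th),0])
B=np.array([p[0],p[1],0])+u*(a+.269*np.cos(th)-p[1])/np.cos(th); B[2]=.008; print('B',B)
pp=p
for deg in range(3,22,3):
    n=B+Ro.from_rotvec(-ax*np.radians(deg)).apply(p-B); print(deg,np.round(n-pp,4),np.round(n,4)); pp=n
print('turn per deg',-ax)
E
```

```text
-0.17648840229906695 [ 0.5283732  -0.1025244   0.07821796] [-0.12397673  0.37323508 -0.15455038]
B [0.54365761 0.09168236 0.008     ]
3 [0.0003 0.0039 0.0101] [ 0.5287 -0.0986  0.0883]
6 [0.0004 0.0045 0.0099] [ 0.529  -0.0941  0.0982]
9 [0.0004 0.005  0.0096] [ 0.5294 -0.0892  0.1078]
12 [0.0004 0.0055 0.0094] [ 0.5299 -0.0837  0.1172]
15 [0.0005 0.0059 0.0091] [ 0.5303 -0.0778  0.1262]
18 [0.0005 0.0064 0.0087] [ 0.5308 -0.0714  0.135 ]
21 [0.0005 0.0068 0.0084] [ 0.5314 -0.0645  0.1434]
turn per deg [-0.99691733  0.0784591  -0.        ]
```

{"fn": "send_rows", "kwargs": {
  "motion": "1 0.0003 0.0039 0.0103 -2.99 0.24 0;1 0.0004 0.0045 0.0101 -2.99 0.24 0;1 0.0004 0.005 0.0096 -2.99 0.24 0;1 0 0 0 0 0 0"
}}

```text
clock: 14.75
position: [0.5301, -0.0879, 0.1086]
ee_rot: [2.225, 2.055, -0.173]
force: [-0.0, 0.5, -0.5]
width: 0.321
gripper_force: 45.0
```

{"fn": "send_rows", "kwargs": {
  "motion": "1 0.0004 0.0055 0.0094 -2.99 0.24 0;1 0.0005 0.0059 0.0091 -2.99 0.24 0;1 0.0005 0.0062 0.0087 -2.99 0.24 0;1 0 0 0 0 0 0;1 0 0 0 0 0 0"
}}

```text
clock: 15.38
position: [0.5305, -0.0727, 0.135]
ee_rot: [2.142, 1.971, -0.338]
force: [0.7, 0.1, -0.8]
width: 0.316
gripper_force: 45.0
```

```bash
python3 - <<'E'
from h import *
im,d,m=snap('side','d7'); c=cv2.resize(im[130:390,180:460],(560,520),interpolation=2); cv2.imwrite('pics/c7.png',c)
snap('scene','s7'); 
for t in('d7','s7'):
    im,d,m=load(t);P=cloud(m,d);hsv=cv2.cvtColor(im,cv2.COLOR_BGR2HSV)
    k=(d>0)&(P[...,0]>.45)&(P[...,0]<.6)&(P[...,1]>-.3)&(P[...,1]<.1)&(hsv[...,0]<14)&(hsv[...,1]>130)&(P[...,2]>.01)&(P[...,2]<.14)
    q=P[k]; f=np.polyfit(q[:,1],q[:,2],1); i=np.argmin(q[:,1]); print(t,np.degrees(np.arctan(f[0])),q[i],q[:,2].max())
s=arm.observe(); print(s['position'],s['force'])
E
```

```text
d7 -17.92837232778336 [ 0.51726739 -0.17083112  0.09652849] 0.10748311932147218
s7 -18.53049528278728 [ 0.53560892 -0.16571195  0.09543158] 0.10591540904857347
[ 0.53042778 -0.07295936  0.13513157] [ 0.11921991  0.08558597 -0.0185654 ]
```

View pics/c7.png

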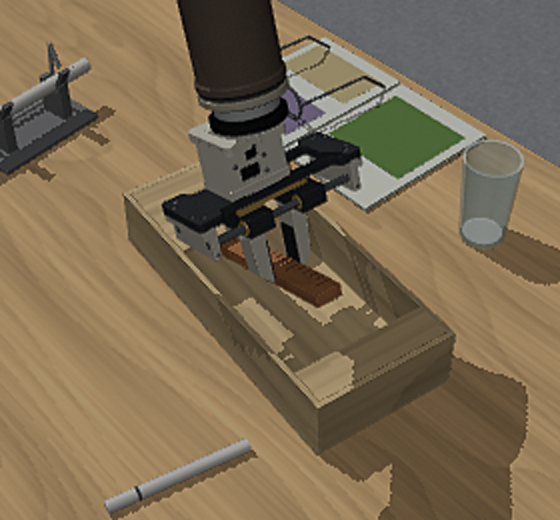

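The ruler leans out of the mouth at 18°, with end A at about (330,290) in the crop and z≈0.10. I'll draw it out along its length, then lift.

{"fn": "send_rows", "kwargs": {
  "motion": "1 -0.001 -0.0123 0.004 0 0 0;1 -0.0019 -0.0246 0.008 0 0 0;1 -0.0019 -0.0246 0.008 0 0 0;1 -0.0019 -0.0246 0.008 0 0 0;1 -0.0019 -0.0246 0.008 0 0 0"
}}

```text
clock: 16.1
position: [0.5216, -0.1847, 0.172]
ee_rot: [2.141, 1.969, -0.339]
force: [-0.2, -0.3, -1.0]
width: 0.318
gripper_force: 45.0
```

{"fn": "send_rows", "kwargs": {
  "motion": "1 -0.0019 -0.0246 0.008 0 0 0;1 0 -0.01 0.02 0 0 0;1 0 0 0.04 0 0 0;1 0 0 0.04 0 0 0;1 0 0 0.04 0 0 0"
}}

```text
clock: 16.73
position: [0.5193, -0.2186, 0.3209]
ee_rot: [2.142, 1.969, -0.339]
force: [1.9, 0.0, -1.1]
width: 0.321
gripper_force: 45.0
```

{"fn": "send_rows", "kwargs": {
  "motion": "1 0 0 0.02 0 0 0;1 0 0 0 0 0 0;1 0 0 0 0 0 0;1 0 0 0 0 0 0;1 0 0 0 0 0 0"
}}

```text
clock: 17.35
position: [0.5201, -0.217, 0.3386]
ee_rot: [2.14, 1.972, -0.34]
force: [0.0, -0.4, -0.3]
width: 0.319
gripper_force: 45.0
```

```bash
python3 - <<'E'
from h import *
snap('side','d8');snap('scene','s8')
for t in('d8','s8'):
    im,d,m=load(t);P=cloud(m,d);hsv=cv2.cvtColor(im,cv2.COLOR_BGR2HSV);ok=d>0;X,Y,Z=P[...,0],P[...,1],P[...,2]
    k=ok&(X>.45)&(X<.6)&(Y>-.4)&(Y<.1)&(hsv[...,0]<14)&(hsv[...,1]>130)&(Z>.12)&(Z<.4)
    q=P[k]; i,j=np.argmin(q[:,1]),np.argmax(q[:,1]); print(t,len(q),q[i],q[j],q[:,2].min())
    q=P[ok&(X>.4)&(X<.65)&(Y>.25)&(Y<.48)&(Z>.05)&(Z<.063)&(hsv[...,1]<45)&(hsv[...,2]>130)]
    print('tube',cv2.minAreaRect((q[:,:2]*1000).astype(np.float32)),q[:,2].max())
s=arm.observe(); print(s['position'],s['force'],s['gripper_force'],s['dq'],s['clock'])
E
```

```text
d8 1162 [ 0.51854907 -0.31636345  0.29806515] [ 0.52284189 -0.05405619  0.22141191] 0.21380462178144247
tube ((510.2691345214844, 354.2144470214844), (197.0299072265625, 15.903620719909668), 8.593884468078613) 0.06281458181610676
s8 1056 [ 0.52598389 -0.30988395  0.2973293 ] [ 0.52090771 -0.05497136  0.22423383] 0.21681775052101696
tube ((509.3374938964844, 357.30401611328125), (195.80166625976562, 13.519923210144043), 7.84691858291626) 0.06299109868622844
[ 0.52023667 -0.21700927  0.33893918] [ 0.10382944 -0.67749636 -1.24328468] 44.99640226364136 [ 5.74272922e-06 -4.57625524e-03  4.62822761e-04 -4.85699634e-03
  1.05980027e-03  1.49142865e-03  5.43610929e-04] 17.45
```

View pics/s8.png

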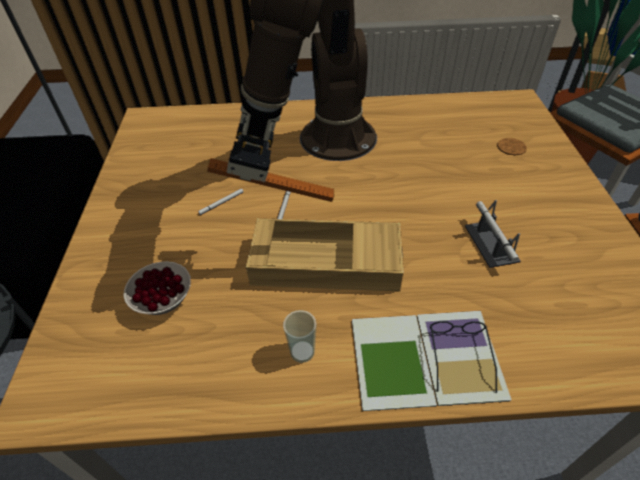

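The ruler is held well above the box, from (210,168) to (333,193), with both ends above z 0.21. The tube is still clipped at (492,225), and the bowl, tumbler and spectacles haven't moved. I'm handing in.

```bash
python3 -c "
from cell import arm
print(arm.sign_off())"
```

```text
the job is handed in; nothing more can be done
None
```

I handed the job in with the tube clipped under the closed jaw and the ruler held still, both ends more than 0.21 m above the table; the bowl, tumbler and spectacles look untouched, but the hand-in call returned no verdict.

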